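Steady the spice shelf and finish its row

ROBOT

A 6-joint arm with a two-finger parallel gripper is mounted at the origin on a cart in front of the work surface, level with it; the furniture and walls round the work are solid. World frame = base frame: x ahead of the robot, y to its left, z up, the work surface at z = 0. Lengths are in m, angles in rad, forces in N, time in s.
With the tool pointing down it reaches from about 0.3 to 0.775 m from the base axis. Payload 14.6 kg.
Tool frame: the origin (TCP) lies at the very end of the fingers, on their centre line; the grasp point (between the pads) lies 19 mm behind it; z points along the fingers, y is the line along which they close (so a half turn about z gives the same grasp; the last joint's range is limited). The gripper opens to 94 mm and grips with 3 to 60 N. Pads are 16 mm wide; open, the fingers measure 119 mm over their backs; the gripper's body (75 mm by 177 mm) begins 78 mm behind the grasp point.
Start: joints at [1.272, 0.3, 1.521, -0, 1.321, -0.067], TCP at [0.126, 0.535, 0.205] pointing down, gripper open.
Joint ranges: [-3.03, 3.03], [-0.79, 2.21], [0.23, 2.52], [-1.04, 4.18], [0, 3.07], [-2.55, 2.55]. Speed limits (rad/s): [2.22, 2.22, 2.57, 3.14, 3.14, 3.14].

INTERFACE

Orientations are given as [roll, pitch, yaw] about the fixed x, y, z axes, in that order (R = Rz(yaw) Ry(pitch) Rx(roll)).
In Python, from station import ctrl, cams gives the robot as it stands. The module is installed in compiled form; this text tells all that it offers.
- The arm moves only by the tool arm_command, never from a script. Its argument "plan" is a list that holds one entry, the list of rows, each a list of 7 numbers: the shift along the tool's x, y, z in parts of the range, where 1.0 means 500 mm, then the turn, a rotation vector about the tool's x, y, z in shares of 2 pi rad (1.0 is 2 pi rad), then the closure, from -1 (fully open) to 1 (shut). A call has 1 to 12 rows; each row is the pose to reach, as a shift and turn from the pose commanded when the call began, along the tool's axes at that moment; what a row does not reach only later rows make up. A row lasts 1/10 s, in which the tool goes at most 50 mm and 8.59 degrees, less where a joint would pass 70% of its speed; a pose out of reach is approached as far as the arm can. A shift or turn number past 1, either way, is cut back to 1. A call with a gripper value outside its range is refused whole. The fingers move at their own pace and stop on an object; "squeeze" is the grip in N (left out, the last holds). Time passes only in rows, so rows that repeat a pose let the fingers close. It gives the time, the measured TCP pose, the force, the opening and the grip force at its end, in the units of the state.
- ctrl.get_obs(): the state, without advancing time (a new reading comes with each control period).
- cams.camera(name): name is "scene" or "top"; returns (picture, depth): 420x560x3 uint8, blue, green, red; 420x560 float32, m along the optical axis (not along the pixel's ray), 0 where there is no reading.
- cams.camera_info(name): a dict with "fx", "fy", "cx", "cy" (pixels), "world_to_cam" (4x4, takes a point from world to camera coordinates). Camera axes: x right, y down, z forward; pixel columns grow to the right and rows downward; lengths in m; the calibration is good to about 2 mm. A picture is of the moment at which its call begins. camera_info takes no time and is no camera call.
- ctrl.hand_in(): hands the job in; it is judged then, once.
The state is a dict: "time_s": time; "qpos": joint angles; "joint_vel": joint speeds; "tau": joint torques, N m; "ee_pos": TCP position; "eef_rot": TCP orientation; "force": force on the tool from outside, world axes, zero at the start; "moment": the same for the moment, N m; "grip_width": finger opening in m; "grip_force": force on a finger pad.
Only numpy, scipy, OpenCV 4.12 (cv2) and the standard library are available. Lean on these libraries where they do the work, as an engineer would, in place of code of your own. Each camera call takes 0.05 s, during which the arm holds its last target. There are 200 camera calls.

TASK

The spice shelf's adjustable foot, at its front left corner, hangs in the air: turn its three-armed handle clockwise, a push on an arm is enough, until the foot just touches the worktop and carries, without jacking the shelf up or shoving it out of place. Then stand the jar with the red and white label upright at the free end of the row on the shelf, in line with the two jars there and no more than a finger's width from the nearer one. Leave those two, the salt shaker and the dropper bottle as they are.

Things in the scene. Friction and masses are not known exactly. Their poses are not given: they have to be found in the camera images.
- shelf: low wooden shelf, 130 (x) x 300 (y) mm, 2.6 kg, loose. Origin: on the worktop under the board's centre, in the plane of its three fixed feet; x to its rear, y to its left end. Board top at z = 55; brass rail at x = 55, up to z = 78 mm. Adjustable foot's upright axis at (-40, 118) mm. The two jars stand on the centre line x = 0 at y about -65 and -115 mm; next free place at y about -15
- foot: adjustable foot: stem, 28 mm rubber sole, black three-armed handle, one piece. Origin: underside of the sole, z up. Clockwise from above screws it down, 5 mm a turn; starts 5 to 10 mm up. Turns against about 0.03 N m (0.8 N at 36 mm) and stays where left; once the sole bears it turns harder: a halted fingertip still feels 0.7 to 4 N (free: under 0.5). Screwed too far it lifts the shelf
- foot_sole (a point): centre of the underside of the adjustable foot's sole; its height is the gap to the worktop
- wheel_hub (a point): on the foot's axis at mid-height of the arms, 104 mm above the sole. Hub 20 mm wide, top 10 mm above this point. Three level arms, 10 mm thick, 120 degrees apart, with 16 mm balls centred 48 mm from the axis; the board is about 50 mm below them. It sinks with the foot
- red_tip (a point): centre of the red ball on the end of one of the three arms, 48 mm from the axis (the other two balls are black)
- jar_new: spice jar to be shelved: dark cap with a pale top, red and white label; 41 mm in diameter, 105 mm tall, about 0.11 kg; stands on the worktop left of the shelf. Origin: centre of its underside
- jar_next: spice jar with dark cap and blue label, on the shelf, the nearer (left) one of the two; 41 mm in diameter, 105 mm tall. Origin: centre of its underside
- jar_end: spice jar with dark cap and blue label, on the shelf, the one at the right end; same size and origin
- salt_shaker: grey salt shaker, 44 mm in diameter, 90 mm tall, on the worktop left of the shelf, a bystander. Origin: centre of its underside
- dropper: amber dropper bottle with black top, 34 mm in diameter, 102 mm tall, on the worktop left of the shelf, a bystander. Origin: centre of its underside
Mind the look-alikes: they are no part of the job. What is shaped like the jar_end but purple or turquoise is not meant.

How it is judged:
On the way, in this order (a step that is already met when the one before it is completed fails the run):
1. the adjustable foot bears on the worktop (at least 0.3 N), screwed out at most 2.5 mm past the plane of the other feet, the handle let go, the new jar not yet on the shelf (contact force between foot and anything else above 0.3 N and height (world z) of foot_sole below 0.0012 m and z of foot_sole in the frame of shelf above -0.0025 m and contact force between foot and the arm below 0.05 N and contact force between foot and the fingers below 0.05 N and contact force between jar_new and shelf below 0.05 N), for 0.3 s.
2. the new jar stands on the shelf (contact force between jar_new and shelf above 0.2 N and z of jar_new in the frame of shelf above 0.05 m), for 0.2 s.
At the end, for the whole second after the job is handed in: Foot sole on the worktop (1.2 mm), at most 2.5 mm past the other feet; shelf within 30 mm of its start; new jar upright on the board left of the two, within 12 mm of the centre line, gap under 21 mm; other jars (32 mm), shaker and dropper (20 mm) upright in place; all at rest (height (world z) of foot_sole below 0.0012 m and z of foot_sole in the frame of shelf between -0.0025 and 0.0012 m and angle between shelf's own z axis and vertical below 0.03 rad and distance of shelf from where it was at the start of the episode below 0.03 m and z of jar_new in the frame of shelf between 0.052 and 0.059 m and z of jar_new in the frame of jar_next below 0.01 m and angle between each of jar_new, jar_next, jar_end's own z axis and vertical below 0.06 rad and x of jar_new in the frame of shelf between -0.012 and 0.012 m and y of jar_new in the frame of shelf above -0.035 m and horizontal distance between jar_new and jar_next below 0.062 m and linear speed of each of jar_new, shelf below 0.01 m/s and distance of each of jar_next, jar_end from where it was at the start of the episode below 0.032 m and distance of each of salt_shaker, dropper from where it was at the start of the episode below 0.02 m and angle between each of salt_shaker, dropper's own z axis and vertical below 0.2 rad); the robot touches nothing.
It fails at once if a bystander or a shelved jar is knocked over (angle between any of salt_shaker, dropper, jar_next, jar_end's own z axis and vertical above 0.6 rad).
It fails at once if the shelf is jacked up: the foot is screwed more than 5 mm past the plane of the other feet (z of foot_sole in the frame of shelf below -0.005 m).
It also fails if it takes over 67 s, if anything falls off the work surface, if the arm or the gripper's body presses on something with over 40 N, if the wrist force passes 120 N, or if a joint passes its speed limit or range.

## Working session

There is one attempt and no reset: what is moved stays moved. The work goes in short steps, Python scripts to look and compute and a tool call to move; the robot and the scene stay as the last step left them, time stands still between calls to the robot, and variables do not carry over. Pictures are saved under pics/ and viewed, at most 10 in all, crops included, and the job is handed in when it is done.

Besides the shell and the picture viewer there is one more tool, called after "Request:" in YAML: its name, and indented under it one key for each argument. arm_command: Moves the arm, as the interface text tells. Its arguments: {"type":"object","properties":{"plan":{"type":"array"},"squeeze":{"type":"number"}},"required":["plan"]}

```bash
mkdir -p pics
cat > h.py <<'E'
import numpy as np, cv2
from station import ctrl, cams
def snap(n):
    im,d=cams.camera(n); np.savez(f'{n}.npz',im=im,d=d); return im,d
def load(n):
    a=np.load(f'{n}.npz'); return a['im'],a['d']
def pix2w(n,u,v,d):
    k=cams.camera_info(n); c=np.array([(u-k['cx'])/k['fx']*d,(v-k['cy'])/k['fy']*d,d,1])
    return (np.linalg.inv(k['world_to_cam'])@c)[:3]
def atz(n,u,v,z):
    a=pix2w(n,u,v,0.0);b=pix2w(n,u,v,1.0);return a+(b-a)*(z-a[2])/(b[2]-a[2])
def proj(n,p):
    k=cams.camera_info(n); c=k['world_to_cam']@np.append(p,1); return c[0]/c[2]*k['fx']+k['cx'],c[1]/c[2]*k['fy']+k['cy']
E
python3 - <<'E'
from h import *
for n in('scene','top'):
    im,d=snap(n); cv2.imwrite(f'pics/{n}0.png',im); k=cams.camera_info(n); print(n,k['fx'],np.linalg.inv(k['world_to_cam'])[:3].round(3))
print(ctrl.get_obs())
E
```

```text
scene 508.22472683669355 [[-0.994  0.069 -0.082  0.589]
 [ 0.107  0.701 -0.705  0.967]
 [ 0.009 -0.71  -0.704  1.032]]
top 435.6054146156175 [[ 0.008 -0.981  0.193  0.282]
 [-1.    -0.009 -0.007  0.048]
 [ 0.008 -0.193 -0.981  1.053]]
{'time_s': 0.1, 'qpos': array([ 1.27240924e+00,  3.00423457e-01,  1.52151706e+00,  4.94751486e-06,
        1.32071645e+00, -6.66221365e-02]), 'joint_vel': array([-2.76934837e-04,  8.13699076e-04, -5.62895035e-04, -5.45916370e-04,
       -3.79132606e-05, -7.74735036e-04]), 'tau': array([ 3.60776845e-03, -5.32643402e+01, -3.53289235e+01,  7.10548251e-02,
        2.33801227e-02, -1.57870609e-04]), 'ee_pos': array([0.12627538, 0.53506147, 0.20493955]), 'eef_rot': array([-3.14053102e+00, -7.56362647e-05,  2.90982644e+00]), 'force': array([-0.60330053,  0.72778293,  1.37269003]), 'moment': array([0.00651571, 0.02832385, 0.0310755 ]), 'grip_force': 0.0, 'grip_width': 0.09391831307658718}
```

View pics/scene0.png

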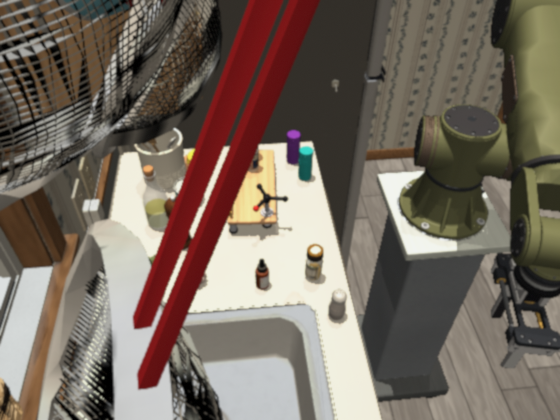

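View pics/top0.png

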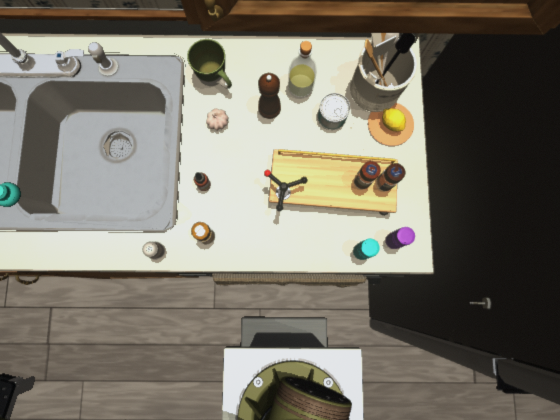

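Scene view: the shelf is at about (255,185), handle hub (267,198), candidate new jar (315,262), dropper (262,275), shaker (338,303). The purple (293,147) and turquoise (306,163) look-alikes stand at the shelf's right end.
In the top view: hub (283,188), red ball (267,173), shelved jars (368,175) and (391,177), candidate jar (202,231). I'll confirm the jar in one enlarged crop.

Run:
```python
from h import *
s,_=load('scene');t,d=load('top')
a=cv2.resize(s[230:330,240:360],(480,400),interpolation=cv2.INTER_CUBIC)
a2=cv2.resize(t[215:265,170:215],(180,200),interpolation=cv2.INTER_CUBIC)
b=cv2.resize(t[140:225,260:410],(750,425)[:2],interpolation=cv2.INTER_CUBIC)[:, :]
out=np.zeros((600,800,3),np.uint8)
b=cv2.resize(t[145:220,260:410],(600,300),interpolation=cv2.INTER_CUBIC)
out[:300,:600]=b
out[300:600,:360]=cv2.resize(a,(360,300)); out[300:500,400:580]=a2
cv2.imwrite('pics/c0.png',out)
for nm,u,v,z in [('hub',283,188,.11),('red',267,173,.11),('b1',304,181,.11),('b2',280,208,.11),('jn',202,229,.105),('next',368,168,.16),('end',391,170,.16),('shaker',152,249,.09),('drop',201,178,.1),('FL',268,207,.055),('FR',396,212,.055),('RL',275,150,.055),('RR',397,158,.055)]:
    dd=d[v-1:v+2,u-1:u+2]; print(nm,atz('top',u,v,z).round(3),pix2w('top',u,v,np.median(dd)).round(3))
```

```text
hub [0.503 0.027 0.11 ] [0.501 0.027 0.12 ]
red [0.537 0.063 0.11 ] [0.535 0.063 0.118]
b1 [ 0.519 -0.02   0.11 ] [ 0.518 -0.019  0.115]
b2 [0.458 0.033 0.11 ] [0.456 0.034 0.116]
jn [0.41  0.204 0.105] [0.41  0.204 0.106]
next [ 0.537 -0.152  0.16 ] [ 0.536 -0.152  0.16 ]
end [ 0.533 -0.201  0.16 ] [ 0.532 -0.201  0.161]
shaker [0.367 0.314 0.09 ] [0.367 0.315 0.088]
drop [0.527 0.212 0.1  ] [0.532 0.215 0.08 ]
FL [0.47  0.061 0.055] [0.48  0.061 0.001]
FR [ 0.461 -0.238  0.055] [ 0.471 -0.254  0.   ]
RL [0.609 0.045 0.055] [0.609 0.045 0.054]
RR [ 0.592 -0.246  0.055] [ 0.608 -0.262  0.002]
```

View pics/c0.png

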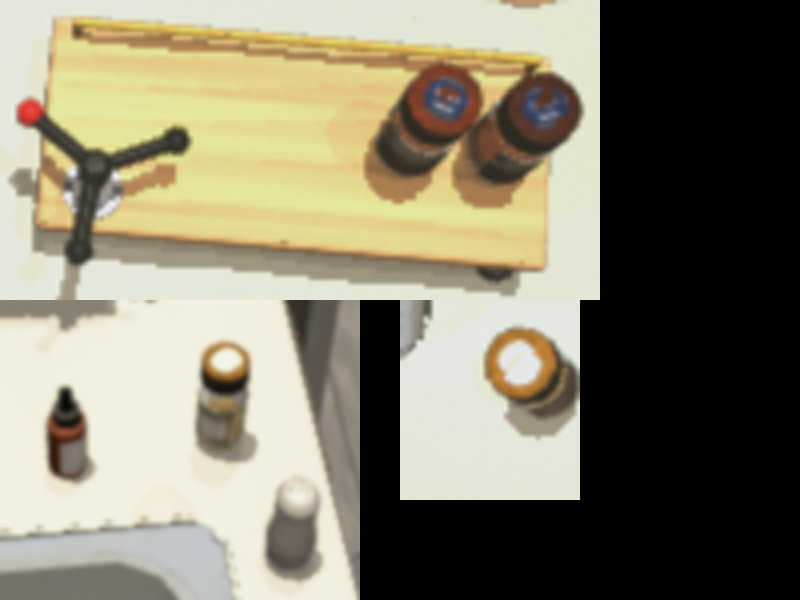

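The only jar left of the shelf is the one at top pixel (202,230) / scene pixel (315,262). It has a pale top, dark cap and light label, so it is jar_new. The purple and turquoise ones and the blue-labelled ones are excluded. The crop also gives sharper positions for the handle and the board corners.

Run:
```python
from h import *
t,d=load('top')
P={}
for nm,x,y,z in [('hubtop',94,163,.12),('red',30,112,.11),('b1',177,140,.11),('b2',77,250,.11),('FL',37,227,.055),('RL',52,17,.055),('RR',549,58,.055),('FR',545,268,.055)]:
    u,v=260+x/4,145+y/4; P[nm]=atz('top',u,v,z); dd=d[int(v)-1:int(v)+2,int(u)-1:int(u)+2]
    print(nm,P[nm].round(4),pix2w('top',u,v,np.min(dd[dd>0]))[2].round(4))
print('balls mean',np.mean([P[k] for k in('red','b1','b2')],0), [np.linalg.norm(P[a]-P[b]).round(4) for a,b in(('red','b1'),('b1','b2'),('red','b2'))])
c=np.mean([P[k] for k in('FL','RL','RR','FR')],0); yv=P['FL']+P['RL']-P['FR']-P['RR']; th=np.arctan2(-yv[0],yv[1]); print('shelf',c,'yaw',th)
R=np.array([[np.cos(th),-np.sin(th)],[np.sin(th),np.cos(th)]])
for p in((-40,118),(0,-65),(0,-115),(0,-15)): print(p,c[:2]+R@np.array(p)/1000)
# cap-top plane centroids from depth
g=np.array([[*pix2w('top',u,v,d[v,u]),u,v] for v in range(140,260) for u in range(180,415) if d[v,u]>0])
for nm,cx,cy,z in(('new',.41,.204,.105),('next',.537,-.152,.16),('end',.533,-.201,.16)):
    m=(np.hypot(g[:,0]-cx,g[:,1]-cy)<.028)&(abs(g[:,2]-z)<.006); q=g[m]; print(nm,m.sum(),q.mean(0)[:3].round(4),(q.min(0)[:2]+q.max(0)[:2])/2,np.ptp(q[:,:2],axis=0))
for nm in('board',):
    m=(abs(g[:,0]-.54)<.03)&(abs(g[:,1]+.06)<.03); print('board z',np.median(g[m,2]))
```

```text
hubtop [0.5056 0.0262 0.12  ] 0.1217
red [0.537  0.0619 0.11  ] 0.1188
b1 [ 0.5216 -0.0203  0.11  ] 0.1188
b2 [0.4587 0.0351 0.11  ] 0.1202
FL [0.4825 0.0578 0.055 ] 0.0534
RL [0.6107 0.0502 0.055 ] 0.0574
RR [ 0.5882 -0.2466  0.055 ] 0.0551
FR [ 0.4609 -0.2384  0.055 ] 0.0532
balls mean [0.50576412 0.02556389 0.11      ] [np.float64(0.0836), np.float64(0.0838), np.float64(0.0827)]
shelf [ 0.53554666 -0.09425613  0.055     ] yaw -0.07417068243175119
(-40, 118) [0.50440075 0.02638355]
(0, -65) [ 0.53072998 -0.15907742]
(0, -115) [ 0.52702485 -0.20893995]
(0, -15) [ 0.53443512 -0.10921489]Traceback (most recent call last):
  File "<stdin>", line 12, in <module>
  File "h.py", line 8, in pix2w
    k=cams.camera_info(n); c=np.array([(u-k['cx'])/k['fx']*d,(v-k['cy'])/k['fy']*d,d,1])
ValueError: time passes only in moves, steps and waits
```

The manual's scale: shifts go in shares of 500 mm and turns go in shares of 2 pi rad. Converting my numbers, 1.339 rad / 6.2832 = 0.2131.

Request:
arm_command:
  plan:
    - [[0,0,0,0,0,0.0239,1],[0,0,0,0,0,0.0477,1],[0,0,0,0,0,0.0716,1],[0,0,0,0,0,0.0955,1],[0,0,0,0,0,0.1194,1],[0,0,0,0,0,0.1432,1],[0,0,0,0,0,0.1671,1],[0,0,0,0,0,0.191,1],[0,0,0,0,0,0.2131,1],[0,0,0,0,0,0.2131,1]]
  squeeze: 10

```text
time_s: 1.1
ee_pos: [0.1263, 0.5351, 0.2051]
eef_rot: [-3.141, 0.001, 1.569]
force: [0.3, 0.6, -0.1]
grip_width: 0.0172
grip_force: 0.0
```

To row units: -475 mm / 500 = -0.95, 367 mm / 500 = 0.734.

Request:
arm_command:
  plan:
    - [[-0.08,0.062,0,0,0,0,1],[-0.16,0.122,0,0,0,0,1],[-0.24,0.184,0,0,0,0,1],[-0.32,0.246,0,0,0,0,1],[-0.4,0.306,0,0,0,0,1],[-0.48,0.368,0,0,0,0,1],[-0.56,0.43,0,0,0,0,1],[-0.64,0.49,0,0,0,0,1],[-0.72,0.552,0,0,0,0,1],[-0.8,0.614,0,0,0,0,1],[-0.88,0.676,0,0,0,0,1],[-0.95,0.734,0,0,0,0,1]]

```text
time_s: 2.3
ee_pos: [0.494, 0.0585, 0.2055]
eef_rot: [3.141, -0.0, 1.575]
force: [-0.2, 1.0, -0.1]
grip_width: 0.0005
grip_force: 0.0
```

Request:
arm_command:
  plan:
    - [[0,0,0,0,0,0,1],[0,0,0,0,0,0,1]]

```text
time_s: 2.5
ee_pos: [0.4931, 0.0599, 0.2049]
eef_rot: [-3.14, -0.0, 1.572]
force: [0.2, 0.9, -0.1]
grip_width: 0.0002
grip_force: 0.0
```

To row units: 113 mm / 500 = 0.226, 105 mm / 500 = 0.21.

Request:
arm_command:
  plan:
    - [[0,0,0.06,0,0,0,1],[0,0,0.12,0,0,0,1],[0,0,0.17,0,0,0,1],[0,0,0.21,0,0,0,1],[0,0,0.226,0,0,0,1],[0,0,0.226,0,0,0,1],[0,0,0.226,0,0,0,1]]

```text
time_s: 3.2
ee_pos: [0.4934, 0.061, 0.0935]
eef_rot: [3.14, -0.0, 1.572]
force: [-0.0, -0.1, -0.3]
grip_width: 0.0003
grip_force: 0.0
```

Run:
```python
from h import *
t,d=snap('top'); cv2.imwrite('pics/t1.png',cv2.resize(t[130:240,220:340],(720,660))[:600])
print(ctrl.get_obs()['force'],ctrl.get_obs()['time_s'])
# orbit waypoints: tool (dx=world dy, dy=world dx) relative to start angle 110
h=np.array([.505,.026]); p0=np.array([.493,.060])
for a in range(110,-400,-20):
    p=h+.036*np.array([np.cos(np.radians(a)),np.sin(np.radians(a))]); print(a,((p-p0)[::-1]*1000).round(0))
```

```text
[-0.15204991  0.44171845  0.23078569] 3.25
110 [-0. -0.]
90 [ 2. 12.]
70 [-0. 24.]
50 [-6. 35.]
30 [-16.  43.]
10 [-28.  47.]
-10 [-40.  47.]
-30 [-52.  43.]
-50 [-62.  35.]
-70 [-68.  24.]
-90 [-70.  12.]
-110 [-68.  -0.]
-130 [-62. -11.]
-150 [-52. -19.]
-170 [-40. -23.]
-190 [-28. -23.]
-210 [-16. -19.]
-230 [ -6. -11.]
-250 [-0. -0.]
-270 [ 2. 12.]
-290 [-0. 24.]
-310 [-6. 35.]
-330 [-16.  43.]
-350 [-28.  47.]
-370 [-40.  47.]
-390 [-52.  43.]
```

View pics/t1.png

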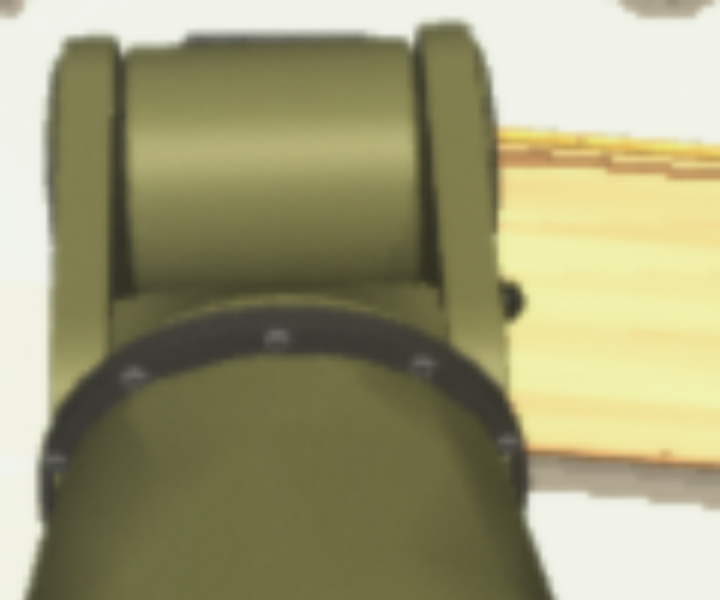

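The arm hides the handle. The black ball at crop pixel (512,300) is unmoved and the forces are near zero, so the finger has entered freely. Next is the orbit.

To row units: -70 mm / 500 = -0.14, -68 mm / 500 = -0.136.

Request:
arm_command:
  plan:
    - [[0.004,0.024,0,0,0,0,1],[0,0.048,0,0,0,0,1],[-0.012,0.07,0,0,0,0,1],[-0.032,0.086,0,0,0,0,1],[-0.056,0.094,0,0,0,0,1],[-0.08,0.094,0,0,0,0,1],[-0.104,0.086,0,0,0,0,1],[-0.124,0.07,0,0,0,0,1],[-0.136,0.048,0,0,0,0,1],[-0.14,0.024,0,0,0,0,1],[-0.136,0,0,0,0,0,1],[-0.136,0,0,0,0,0,1]]

```text
time_s: 4.45
ee_pos: [0.4918, -0.008, 0.0926]
eef_rot: [-3.141, 0.0, 1.571]
force: [0.2, -1.1, -0.8]
grip_width: 0.0004
grip_force: 0.0
```

Run:
```python
from h import *
f=[]
for i in range(2):
    im,d=snap('scene'); o=ctrl.get_obs(); print(o['force'].round(2),o['ee_pos'].round(4),o['time_s'])
cv2.imwrite('pics/s2.png',cv2.resize(im[140:260,200:330],(780,600)))
```

```text
[ 1.12  0.05 -0.14] [ 0.4926 -0.0079  0.0928] 4.5
[ 0.63  0.95 -0.01] [ 0.4931 -0.0078  0.0928] 4.55
```

View pics/s2.png

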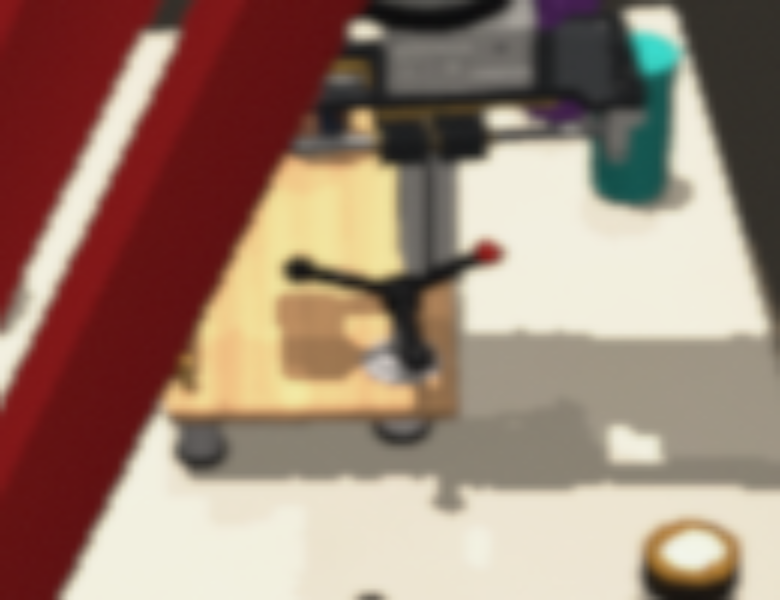

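Red ball is at (488,252) and hub at (405,290): the handle turned about 200° (≈2.7 mm) and the shelf has not moved. I'll take a free-state force average here as the baseline.

```bash
cat >> h.py <<'E'
def favg(n=12):
    F=[];M=[]
    for i in range(n):
        cams.camera('top'); o=ctrl.get_obs(); F.append(o['force']); M.append(o['moment'])
    F=np.array(F); print('F',F.mean(0).round(2),'sd',F.std(0).round(2),'M',np.mean(M,0).round(3),'ee',o['ee_pos'].round(4),o['time_s'])
E
python3 -c "
from h import *
favg()"
```

```text
F [-0.1  -0.13 -0.17] sd [0.47 0.48 0.54] M [-0.088  0.062  0.002] ee [ 0.4932 -0.0075  0.0924] 5.15
```

To row units: 40 mm / 500 = 0.08, 28 mm / 500 = 0.056.

Request:
arm_command:
  plan:
    - [[0.012,-0.022,0,0,0,0,1],[0.032,-0.038,0,0,0,0,1],[0.056,-0.046,0,0,0,0,1],[0.08,-0.046,0,0,0,0,1],[0.08,-0.046,0,0,0,0,1]]

```text
time_s: 5.65
ee_pos: [0.47, 0.0341, 0.0926]
eef_rot: [-3.142, -0.0, 1.573]
force: [-0.4, 0.4, -0.0]
grip_width: 0.0004
grip_force: 0.1
```

```bash
python3 -c "
from h import *
favg()"
```

```text
F [-0.1  -0.05  0.01] sd [0.55 0.5  0.75] M [-0.064  0.058  0.014] ee [0.4702 0.0324 0.0924] 6.25
```

To row units: 35 mm / 500 = 0.07, 30 mm / 500 = 0.06.

Request:
arm_command:
  plan:
    - [[0.024,0.008,0,0,0,0,1],[0.044,0.024,0,0,0,0,1],[0.056,0.046,0,0,0,0,1],[0.06,0.07,0,0,0,0,1],[0.06,0.07,0,0,0,0,1],[0.06,0.07,0,0,0,0,1]]

```text
time_s: 6.85
ee_pos: [0.5051, 0.0631, 0.0922]
eef_rot: [-3.141, -0.0, 1.571]
force: [-0.0, 0.0, -0.3]
grip_width: 0.0003
grip_force: 0.0
```

```bash
python3 -c "
from h import *
favg()"
```

```text
F [ 0.02  0.04 -0.1 ] sd [0.5  0.34 0.57] M [-0.078  0.075 -0.009] ee [0.5052 0.0625 0.0925] 7.45
```

To row units: 18 mm / 500 = 0.036, 12 mm / 500 = 0.024.

Request:
arm_command:
  plan:
    - [[0,0.012,0,0,0,0,1],[-0.002,0.024,0,0,0,0,1],[-0.008,0.036,0,0,0,0,1],[-0.008,0.036,0,0,0,0,1],[-0.008,0.036,0,0,0,0,1]]

```text
time_s: 7.95
ee_pos: [0.5233, 0.0583, 0.0923]
eef_rot: [-3.142, 0.0, 1.571]
force: [-0.2, 0.1, -0.1]
grip_width: 0.0004
grip_force: 0.0
```

```bash
python3 -c "
from h import *
favg()"
```

```text
F [-0.08 -0.12  0.23] sd [0.5  0.49 0.48] M [-0.086  0.058 -0.015] ee [0.5231 0.0585 0.0925] 8.55
```

To row units: -11 mm / 500 = -0.022, 6 mm / 500 = 0.012.

Request:
arm_command:
  plan:
    - [[-0.01,0.012,0,0,0,0,1],[-0.022,0.022,0,0,0,0,1],[-0.022,0.022,0,0,0,0,1],[-0.022,0.022,0,0,0,0,1]]

```text
time_s: 8.95
ee_pos: [0.5343, 0.0472, 0.0923]
eef_rot: [-3.142, 0.0, 1.57]
force: [0.2, -0.6, -1.2]
grip_width: 0.0005
grip_force: 0.0
```

```bash
python3 -c "
from h import *
favg()"
```

```text
F [-0.15 -0.04  0.02] sd [0.5  0.39 0.47] M [-0.085  0.05   0.   ] ee [0.5342 0.0475 0.0925] 9.55
```

To row units: -14 mm / 500 = -0.028, -7 mm / 500 = -0.014.

Request:
arm_command:
  plan:
    - [[-0.014,0.008,0,0,0,0,1],[-0.028,0.012,0,0,0,0,1],[-0.028,0.012,0,0,0,0,1],[-0.028,0.012,0,0,0,0,1]]

```text
time_s: 9.95
ee_pos: [0.5404, 0.0331, 0.0924]
eef_rot: [3.141, 0.0, 1.57]
force: [0.1, 0.5, 0.2]
grip_width: 0.0008
grip_force: 0.1
```

```bash
python3 -c "
from h import *
favg()
im,d=snap('scene');cv2.imwrite('pics/s3.png',cv2.resize(im[140:260,200:330],(780,600)))"
```

```text
F [-0.13 -0.15  0.19] sd [0.34 0.57 0.66] M [-0.067  0.069  0.003] ee [0.5402 0.0335 0.0925] 10.55
```

View pics/s3.png

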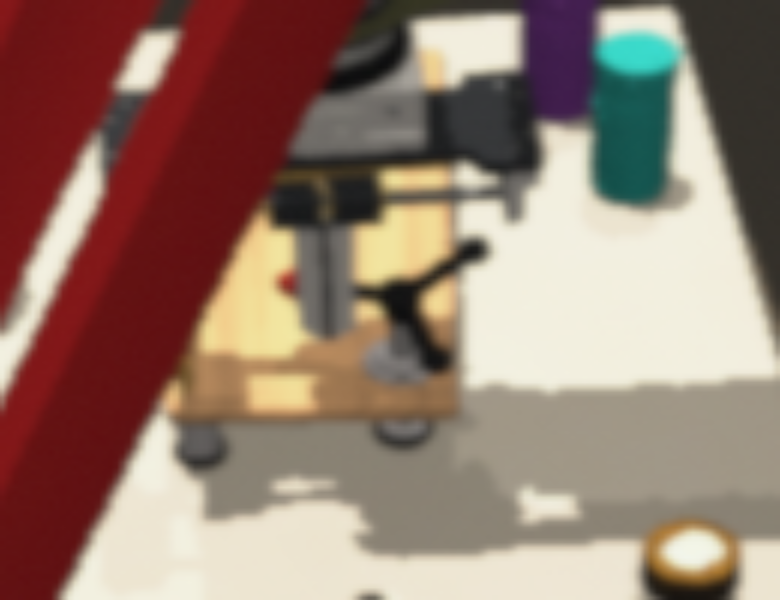

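Handle is following: red ball is at (288,280) behind the fingers, about 425° so far (5.9 mm). The sole is still off the worktop, so I continue in 25° steps.

To row units: -16 mm / 500 = -0.032, -8 mm / 500 = -0.016.

Request:
arm_command:
  plan:
    - [[-0.016,0,0,0,0,0,1],[-0.032,-0.002,0,0,0,0,1],[-0.032,-0.002,0,0,0,0,1],[-0.032,-0.002,0,0,0,0,1]]

```text
time_s: 11.0
ee_pos: [0.5393, 0.0169, 0.0926]
eef_rot: [3.141, 0.0, 1.57]
force: [1.2, 0.5, -0.0]
grip_width: 0.0009
grip_force: 0.4
```

```bash
python3 -c "
from h import *
favg()"
```

```text
F [0.24 0.01 0.28] sd [0.34 0.46 0.36] M [-0.056 -0.038  0.015] ee [0.5391 0.0176 0.0924] 11.6
```

To row units: -14 mm / 500 = -0.028, -7 mm / 500 = -0.014.

Request:
arm_command:
  plan:
    - [[-0.014,-0.006,0,0,0,0,1],[-0.028,-0.014,0,0,0,0,1],[-0.028,-0.014,0,0,0,0,1],[-0.028,-0.014,0,0,0,0,1]]

```text
time_s: 12.0
ee_pos: [0.532, 0.003, 0.0925]
eef_rot: [-3.141, 0.0, 1.57]
force: [0.1, -1.0, -0.1]
grip_width: 0.0003
grip_force: 0.1
```

```bash
python3 -c "
from h import *
favg()"
```

```text
F [-0.03 -0.07  0.06] sd [0.43 0.43 0.61] M [-0.078  0.049 -0.008] ee [0.5321 0.0036 0.0924] 12.6
```

To row units: -12 mm / 500 = -0.024, -10 mm / 500 = -0.02.

Request:
arm_command:
  plan:
    - [[-0.01,-0.012,0,0,0,0,1],[-0.02,-0.024,0,0,0,0,1],[-0.02,-0.024,0,0,0,0,1],[-0.02,-0.024,0,0,0,0,1]]

```text
time_s: 13.0
ee_pos: [0.52, -0.0069, 0.0926]
eef_rot: [-3.142, 0.0, 1.57]
force: [1.1, -0.2, -0.2]
grip_width: 0.0004
grip_force: 0.5
```

```bash
python3 -c "
from h import *
favg()"
```

```text
F [ 0.36 -0.58  0.39] sd [0.64 0.39 0.44] M [-0.161 -0.036 -0.002] ee [ 0.5201 -0.0064  0.0924] 13.6
```

To row units: -15 mm / 500 = -0.03, -7 mm / 500 = -0.014.

Request:
arm_command:
  plan:
    - [[-0.004,-0.014,0,0,0,0,1],[-0.006,-0.03,0,0,0,0,1],[-0.006,-0.03,0,0,0,0,1],[-0.006,-0.03,0,0,0,0,1]]

```text
time_s: 14.0
ee_pos: [0.5047, -0.0097, 0.0925]
eef_rot: [-3.141, 0.0, 1.571]
force: [-0.7, -0.6, -0.2]
grip_width: 0.0005
grip_force: 0.4
```

```bash
python3 -c "
from h import *
favg()"
```

```text
F [ 0.45 -0.35  0.01] sd [0.58 0.27 0.49] M [-0.161  0.026  0.007] ee [ 0.5051 -0.0095  0.0924] 14.6
```

To row units: -15 mm / 500 = -0.03, -7 mm / 500 = -0.014.

Request:
arm_command:
  plan:
    - [[0.002,-0.014,0,0,0,0,1],[0.006,-0.03,0,0,0,0,1],[0.006,-0.03,0,0,0,0,1],[0.006,-0.03,0,0,0,0,1]]

```text
time_s: 15.0
ee_pos: [0.4897, -0.0065, 0.0925]
eef_rot: [-3.141, 0.0, 1.571]
force: [-0.4, -0.8, 0.7]
grip_width: -0.0
grip_force: 0.3
```

```bash
python3 -c "
from h import *
favg()
im,d=snap('scene');cv2.imwrite('pics/s4.png',cv2.resize(im[160:240,220:310],(675,600),interpolation=cv2.INTER_CUBIC))"
```

```text
F [-0.16 -0.37  0.11] sd [0.74 0.41 0.47] M [-0.156  0.069  0.01 ] ee [ 0.4902 -0.0065  0.0924] 15.6
```

View pics/s4.png

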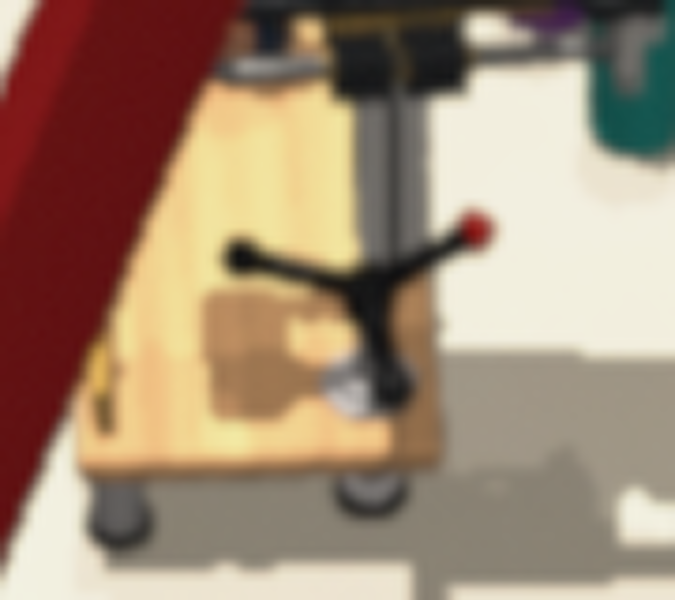

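Same handle phase as one turn earlier, with the hub lower (red ball at (475,230)). Force along the push direction is only about 0.3 N, so it is not yet bearing. I keep stepping.

To row units: -12 mm / 500 = -0.024, 10 mm / 500 = 0.02.

Request:
arm_command:
  plan:
    - [[0.01,-0.014,0,0,0,0,1],[0.02,-0.024,0,0,0,0,1],[0.02,-0.024,0,0,0,0,1],[0.02,-0.024,0,0,0,0,1]]

```text
time_s: 16.05
ee_pos: [0.4778, 0.0038, 0.0925]
eef_rot: [-3.141, -0.0, 1.571]
force: [-0.7, -0.1, -0.9]
grip_width: 0.0005
grip_force: 0.1
```

```bash
python3 -c "
from h import *
favg(14)"
```

```text
F [-0.15 -0.09  0.16] sd [0.53 0.43 0.59] M [-0.08   0.052  0.003] ee [0.4781 0.0035 0.0924] 16.75
```

To row units: 14 mm / 500 = 0.028, -7 mm / 500 = -0.014.

Request:
arm_command:
  plan:
    - [[0.014,-0.008,0,0,0,0,1],[0.028,-0.014,0,0,0,0,1],[0.028,-0.014,0,0,0,0,1],[0.028,-0.014,0,0,0,0,1]]

```text
time_s: 17.15
ee_pos: [0.4707, 0.0177, 0.0925]
eef_rot: [-3.141, 0.0, 1.571]
force: [-1.9, -3.4, 1.1]
grip_width: 0.0008
grip_force: 1.9
```

```bash
python3 -c "
from h import *
favg(14)"
```

```text
F [-2.99 -2.5   1.75] sd [0.57 0.46 0.48] M [-0.546  0.583 -0.005] ee [0.4711 0.0175 0.0924] 17.85
```

To row units: 16 mm / 500 = 0.032, 8 mm / 500 = 0.016.

Request:
arm_command:
  plan:
    - [[0.016,-0.002,0,0,0,0,1],[0.032,-0.002,0,0,0,0,1],[0.032,-0.002,0,0,0,0,1],[0.032,-0.002,0,0,0,0,1]]

```text
time_s: 18.25
ee_pos: [0.4702, 0.0337, 0.0924]
eef_rot: [3.142, -0.0, 1.571]
force: [-1.5, -0.3, -0.2]
grip_width: 0.0005
grip_force: 0.5
```

```bash
python3 -c "
from h import *
favg(14)"
```

```text
F [-0.85 -0.42 -0.24] sd [0.6  0.49 0.52] M [-0.102  0.203  0.003] ee [0.4702 0.0335 0.0924] 18.95
```

At -165° the halted fingertip felt 3.9 N, and one step later still about 0.9 N along the push. The foot bears, roughly 0.4 mm past first contact. I back off, lift and look.

To row units: 170 mm / 500 = 0.34, -113 mm / 500 = -0.226.

Request:
arm_command:
  plan:
    - [[-0.016,0,0,0,0,0,1],[-0.016,0,-0.02,0,0,0,1],[-0.016,0,-0.1,0,0,0,1],[-0.016,0,-0.18,0,0,0,1],[-0.016,0,-0.226,0,0,0,-1],[0.08,-0.04,-0.226,0,0,0,-1],[0.18,-0.08,-0.226,0,0,0,-1],[0.27,-0.1,-0.226,0,0,0,-1],[0.34,-0.12,-0.226,0,0,0,-1],[0.34,-0.12,-0.226,0,0,0,-1]]

```text
time_s: 19.95
ee_pos: [0.409, 0.2066, 0.2063]
eef_rot: [3.141, -0.001, 1.575]
force: [-0.1, -0.5, 0.1]
grip_width: 0.0452
grip_force: 0.0
```

```bash
cat > zz.py <<'E'
from h import *
import sys
k=cams.camera_info('top'); T=np.linalg.inv(k['world_to_cam'])
t,d=load('top') if len(sys.argv)>1 else snap('top')
v,u=np.mgrid[0:420,0:560]
P=np.stack([(u-k['cx'])/k['fx']*d,(v-k['cy'])/k['fy']*d,d,np.ones_like(d)],-1)@T.T
ok=d>0
def reg(nm,cx,cy,r,lo,hi):
    m=ok&(np.hypot(P[...,0]-cx,P[...,1]-cy)<r)&(P[...,2]>lo)&(P[...,2]<hi); q=P[m]
    print(nm,m.sum(),q.mean(0)[:3].round(4) if m.sum() else '',(q[:,2].max().round(4),np.median(q[:,2]).round(4)) if m.sum() else '',((q.min(0)+q.max(0))[:2]/2).round(4) if m.sum() else '')
reg('hub',.505,.026,.009,.1,.14)
for i,(x,y) in enumerate(((.59,.0),(.58,-.05),(.50,-.05),(.48,-.2),(.58,-.2),(.57,.03),(.485,-.07))): reg('board%d'%i,x,y,.01,.04,.07)
reg('worktop',.45,.1,.015,-.02,.02)
reg('new',.41,.204,.03,.099,.115);reg('next',.537,-.152,.027,.152,.17);reg('end',.533,-.201,.027,.152,.17)
E
mv() { :; }; cp top.npz /tmp/; python3 zz.py; python3 -c "
from h import *
o=ctrl.get_obs();print(o['ee_pos'],o['time_s'])
im,d=load('top');im2,d=snap('scene')
cv2.imwrite('pics/t5.png',np.hstack([cv2.resize(im[145:225,260:410],(440,235),interpolation=cv2.INTER_CUBIC),cv2.resize(im2[180:240,220:310],(352,235),interpolation=cv2.INTER_CUBIC)]))"
```

```text
hub 35 [0.5039 0.0272 0.1127] (np.float64(0.1179), np.float64(0.1134)) [0.5048 0.0271]
board0 51 [ 5.891e-01 -2.000e-04  5.790e-02] (np.float64(0.061), np.float64(0.0578)) [5.891e-01 1.000e-04]
board1 57 [ 0.58   -0.0501  0.0578] (np.float64(0.0612), np.float64(0.0578)) [ 0.5802 -0.0499]
board2 56 [ 0.5002 -0.05    0.0576] (np.float64(0.0613), np.float64(0.0578)) [ 0.5006 -0.0501]
board3 55 [ 0.48   -0.1997  0.0557] (np.float64(0.0596), np.float64(0.0559)) [ 0.4806 -0.1997]
board4 34 [ 0.5791 -0.201   0.0557] (np.float64(0.0592), np.float64(0.0558)) [ 0.578  -0.1994]
board5 39 [0.5722 0.029  0.0586] (np.float64(0.0628), np.float64(0.0587)) [0.5705 0.0297]
board6 58 [ 0.4852 -0.07    0.057 ] (np.float64(0.061), np.float64(0.0573)) [ 0.4849 -0.0701]
worktop 118 [4.498e-01 1.001e-01 1.000e-04] (np.float64(0.004), np.float64(0.0002)) [0.45   0.1001]
new 0   
next 289 [ 0.53   -0.1556  0.161 ] (np.float64(0.1653), np.float64(0.1614)) [ 0.5306 -0.1563]
end 281 [ 0.5274 -0.2065  0.1606] (np.float64(0.1648), np.float64(0.1608)) [ 0.5272 -0.2011]
[0.4096379  0.20492026 0.20617251] 20.0
```

View pics/t5.png

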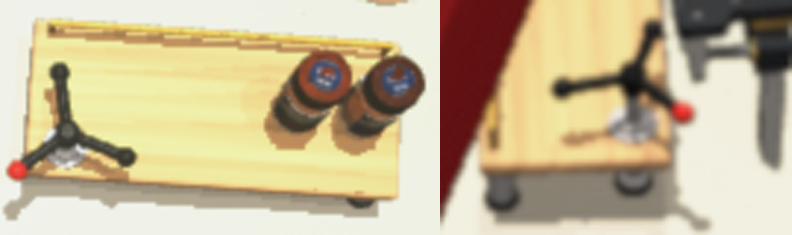

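```bash
cp top.npz /tmp/now.npz; cp /tmp/top.npz top.npz; python3 zz.py 1; cp /tmp/now.npz top.npz
```

```text
hub 0   
board0 0   
board1 54 [ 0.5798 -0.0501  0.0556] (np.float64(0.0611), np.float64(0.0559)) [ 0.58 -0.05]
board2 55 [ 0.4998 -0.0503  0.0554] (np.float64(0.0608), np.float64(0.0555)) [ 0.4995 -0.0502]
board3 56 [ 0.48   -0.2001  0.0553] (np.float64(0.0603), np.float64(0.0555)) [ 0.4801 -0.2007]
board4 32 [ 0.5812 -0.2027  0.0555] (np.float64(0.0604), np.float64(0.0554)) [ 0.5793 -0.2015]
board5 0   
board6 56 [ 0.4849 -0.0698  0.0552] (np.float64(0.0594), np.float64(0.0551)) [ 0.4852 -0.0701]
worktop 0   
new 264 [0.4071 0.2086 0.1053] (np.float64(0.1105), np.float64(0.1053)) [0.4068 0.2084]
next 289 [ 0.5326 -0.1572  0.1602] (np.float64(0.1659), np.float64(0.1605)) [ 0.5331 -0.1578]
end 285 [ 0.5289 -0.2071  0.1603] (np.float64(0.1661), np.float64(0.1605)) [ 0.5288 -0.2012]
```

The board's left end has risen about 2–3 mm against the earlier picture, so the foot bore earlier than the fingertip told and is now slightly too far out. I'll quantify that with a plane fit before unscrewing.

```bash
cat > lift.py <<'E'
from h import *
import sys
k=cams.camera_info('top'); T=np.linalg.inv(k['world_to_cam'])
def lift(d):
    v,u=np.mgrid[0:420,0:560]
    P=(np.stack([(u-k['cx'])/k['fx']*d,(v-k['cy'])/k['fy']*d,d,np.ones_like(d)],-1)@T.T)[...,:3]
    th=-.078; c=np.array([.5355,-.0945]); q=P[...,:2]-c
    X=q[...,0]*np.cos(th)+q[...,1]*np.sin(th); Y=-q[...,0]*np.sin(th)+q[...,1]*np.cos(th)
    m=(d>0)&(X>-.05)&(X<.042)&(Y>-.14)&(Y<.135)&(abs(P[...,2]-.057)<.006)&~(np.hypot(X+.04,Y-.118)<.055)
    A=np.c_[X[m],Y[m],np.ones(m.sum())]; z=P[...,2][m]
    s=np.linalg.lstsq(A,z,rcond=None)[0]; 
    print(m.sum(),'slopes mm/m',(s[:2]*1e3).round(2),'c',s[2].round(5),'z at foot',(s@[-.04,.118,1]).round(5),'RL',(s@[.04,.118,1]).round(5),'right',(s@[0,-.12,1]).round(5))
if __name__=='__main__':
    for f in sys.argv[1:]: lift(np.load(f)['d'])
    if len(sys.argv)==1: lift(snap('top')[1])
E
python3 lift.py /tmp/top.npz /tmp/now.npz
python3 - <<'E'
import numpy as np
h=np.array([.505,.026])
for a in (69,85,104,120,135,150,165,180,195,210,225,240,255):
    p=h+.036*np.array([np.cos(np.radians(a)),np.sin(np.radians(a))]); print(a,p.round(4))
E
```

```text
2577 slopes mm/m [-2.44  0.03] c 0.05541 z at foot 0.05551 RL 0.05531 right 0.05541
2855 slopes mm/m [ 0.43 10.51] c 0.05692 z at foot 0.05815 RL 0.05818 right 0.05566
69 [0.5179 0.0596]
85 [0.5081 0.0619]
104 [0.4963 0.0609]
120 [0.487  0.0572]
135 [0.4795 0.0515]
150 [0.4738 0.044 ]
165 [0.4702 0.0353]
180 [0.469 0.026]
195 [0.4702 0.0167]
210 [0.4738 0.008 ]
225 [0.4795 0.0005]
240 [ 0.487  -0.0052]
255 [ 0.4957 -0.0088]
```

Lift at the foot is about 2.6 mm, so I turn back counter-clockwise by about 120° (1.7 mm) to leave it roughly 0.9 mm past.

To row units: -145 mm / 500 = -0.29, -120 mm / 500 = -0.24.

Request:
arm_command:
  plan:
    - [[-0.06,0.044,0,0,0,0,1],[-0.12,0.09,0,0,0,0,1],[-0.18,0.134,0,0,0,0,1],[-0.24,0.18,0,0,0,0,1],[-0.29,0.216,0,0,0,0,1],[-0.29,0.216,0,0,0,0,1],[-0.29,0.216,0.04,0,0,0,1],[-0.29,0.216,0.12,0,0,0,1],[-0.29,0.216,0.19,0,0,0,1],[-0.29,0.216,0.224,0,0,0,1],[-0.29,0.216,0.224,0,0,0,1]]

```text
time_s: 21.15
ee_pos: [0.5168, 0.0578, 0.0916]
eef_rot: [-3.138, 0.0, 1.57]
force: [-0.1, -0.4, 1.2]
grip_width: 0.0003
grip_force: 0.0
```

To row units: -59 mm / 500 = -0.118, -52 mm / 500 = -0.104.

Request:
arm_command:
  plan:
    - [[0.004,-0.02,0,0,0,0,1],[0.002,-0.044,0,0,0,0,1],[-0.004,-0.062,0,0,0,0,1],[-0.016,-0.076,0,0,0,0,1],[-0.032,-0.088,0,0,0,0,1],[-0.05,-0.096,0,0,0,0,1],[-0.068,-0.098,0,0,0,0,1],[-0.086,-0.096,0,0,0,0,1],[-0.104,-0.088,0,0,0,0,1],[-0.118,-0.078,0,0,0,0,1],[-0.118,-0.078,0,0,0,0,1]]

```text
time_s: 22.25
ee_pos: [0.4788, -0.0017, 0.0932]
eef_rot: [-3.14, 0.0, 1.57]
force: [-4.4, -2.5, 1.0]
grip_width: 0.0005
grip_force: 2.1
```

To row units: 205 mm / 500 = 0.41, 185 mm / 500 = 0.37.

Request:
arm_command:
  plan:
    - [[0.018,-0.014,0,0,0,0,1],[0.018,-0.014,-0.04,0,0,0,1],[0.018,-0.014,-0.12,0,0,0,1],[0.018,-0.014,-0.19,0,0,0,-1],[0.018,-0.014,-0.224,0,0,0,-1],[0.1,-0.05,-0.224,0,0,0,-1],[0.19,-0.08,-0.224,0,0,0,-1],[0.28,-0.11,-0.224,0,0,0,-1],[0.37,-0.13,-0.224,0,0,0,-1],[0.41,-0.142,-0.224,0,0,0,-1],[0.41,-0.142,-0.224,0,0,0,-1]]

```text
time_s: 23.35
ee_pos: [0.4069, 0.2069, 0.2055]
eef_rot: [3.141, -0.0, 1.574]
force: [-0.4, 0.0, -0.0]
grip_width: 0.0609
grip_force: 0.0
```

```bash
python3 lift.py; python3 -c "
from h import *
o=ctrl.get_obs();print(o['ee_pos'],o['time_s'])
im,d=load('top');im2,d=snap('scene')
cv2.imwrite('pics/t6.png',np.hstack([cv2.resize(im[145:225,260:410],(440,235),interpolation=cv2.INTER_CUBIC),cv2.resize(im2[180:240,220:310],(352,235),interpolation=cv2.INTER_CUBIC)]))"
```

```text
2883 slopes mm/m [-0.44  1.44] c 0.05582 z at foot 0.056 RL 0.05597 right 0.05564
[0.40740228 0.20554634 0.20548723] 23.4
```

View pics/t6.png

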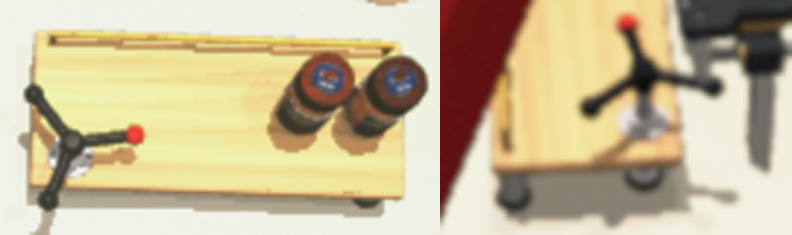

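The handle turned back about 147° (red now at (135,135) beside the hub (72,142)). The left end of the shelf slid about 8 mm forward, inside tolerance. I'll average several depth frames to check that the foot still bears.

```bash
python3 - <<'E'
from lift import *
D=[cams.camera('top')[1] for _ in range(8)]
for d in D[:4]: lift(d)
m=np.where(np.min(D,0)>0,np.median(D,0),0); lift(m)
k=cams.camera_info('top')
np.savez('top.npz',im=cams.camera('top')[0],d=m)
E
python3 zz.py 1 | grep -v board
python3 -c "
from h import *
im,d=load('top')
cv2.imwrite('pics/t7.png',cv2.resize(im[145:220,260:410],(800,400),interpolation=cv2.INTER_CUBIC))"
```

```text
2871 slopes mm/m [2.35 1.61] c 0.05584 z at foot 0.05594 RL 0.05612 right 0.05565
2871 slopes mm/m [0.09 2.23] c 0.05587 z at foot 0.05613 RL 0.05613 right 0.0556
2876 slopes mm/m [0.19 2.6 ] c 0.0558 z at foot 0.0561 RL 0.05612 right 0.05549
2882 slopes mm/m [-0.45  2.35] c 0.05582 z at foot 0.05612 RL 0.05608 right 0.05554
2795 slopes mm/m [-0.43  2.35] c 0.0558 z at foot 0.05609 RL 0.05606 right 0.05552
hub 19 [0.5018 0.0288 0.1102] (np.float64(0.1146), np.float64(0.1095)) [0.5027 0.0271]
worktop 112 [4.498e-01 9.990e-02 3.000e-04] (np.float64(0.002), np.float64(0.0002)) [0.4501 0.1001]
new 0   
next 259 [ 0.5294 -0.1571  0.1605] (np.float64(0.1625), np.float64(0.1608)) [ 0.5291 -0.1582]
end 267 [ 0.5274 -0.207   0.1603] (np.float64(0.1629), np.float64(0.1608)) [ 0.5269 -0.2011]
```

View pics/t7.png

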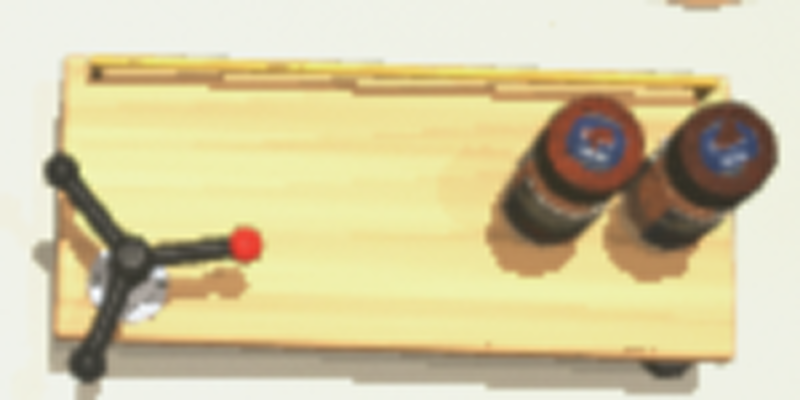

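The foot is about 0.55 mm past the plane, so it carries and sits well inside the limit. Now I grasp the jar and compute the target place.

To row units: 158 mm / 500 = 0.316, 145 mm / 500 = 0.29.

Request:
arm_command:
  plan:
    - [[0.006,0,0.08,0,0,0,-1],[0.006,0,0.16,0,0,0,-1],[0.006,0,0.24,0,0,0,-1],[0.006,0,0.29,0,0,0,-1],[0.006,0,0.316,0,0,0,-1],[0.006,0,0.316,0,0,0,0.4],[0.006,0,0.316,0,0,0,0.4],[0.006,0,0.316,0,0,0,0.4],[0.006,0,0.316,0,0,0,0.4],[0.006,0,0.316,0,0,0,0.4],[0.006,0,0.316,0,0,0,0.4]]
  squeeze: 15

```text
time_s: 25.0
ee_pos: [0.4083, 0.2076, 0.0478]
eef_rot: [3.141, -0.0, 1.571]
force: [0.2, -0.4, 0.2]
grip_width: 0.0492
grip_force: 0.0
```

Run:
```python
from h import *
P=[atz('top',260+x/5.333,145+y/5.333,.0557) for x,y in((55,337),(65,55),(730,78),(732,360))]
FL,RL,RR,FR=P; c=np.mean(P,0)[:2]; yv=FL+RL-FR-RR; th=np.arctan2(-yv[0],yv[1]); print('shelf',c,th)
R=np.array([[np.cos(th),-np.sin(th)],[np.sin(th),np.cos(th)]])
for p in((-40,118),(0,-15)): print(p,c+R@np.array(p)/1000)
for nm,p in(('next',(.5294,-.1575)),('end',(.5272,-.204))): print(nm,(R.T@(np.array(p)-c)*1000).round(1))
o=ctrl.get_obs(); print(o['ee_pos'],o['grip_width'],o['grip_force'],o['time_s'])
```

```text
shelf [ 0.52739787 -0.09472028] -0.025520009740235394
(-40, 118) [0.49042192 0.02426199]
(0, -15) [ 0.52701511 -0.10971539]
next [  3.6 -62.7]
end [   2.6 -109.2]
[0.4082937  0.20757891 0.04776502] 0.04924910717534097 0.0 25.0
```

To row units: -150 mm / 500 = -0.3, -135 mm / 500 = -0.27.

Request:
arm_command:
  plan:
    - [[0,0,0,0,0,0,1],[0,0,0,0,0,0,1],[0,0,0,0,0,0,1],[0,0,0,0,0,0,1],[0,0,-0.04,0,0,0,1],[0,0,-0.12,0,0,0,1],[0,0,-0.2,0,0,0,1],[0,0,-0.27,0,0,0,1],[0,0,-0.3,0,0,0,1],[0,0,-0.3,0,0,0,1]]

```text
time_s: 26.0
ee_pos: [0.4088, 0.2078, 0.1992]
eef_rot: [3.138, -0.001, 1.571]
force: [0.2, 0.0, -1.7]
grip_width: 0.0406
grip_force: 15.0
```

```bash
python3 zz.py | grep -v board; python3 lift.py; python3 -c "
from h import *
o=ctrl.get_obs(); print(o['ee_pos'],o['grip_width'],o['grip_force'],o['time_s'])"
```

```text
hub 21 [0.5014 0.0285 0.1108] (np.float64(0.1143), np.float64(0.1108)) [0.5025 0.0271]
worktop 117 [0.4496 0.0999 0.0006] (np.float64(0.0054), np.float64(0.0006)) [0.4489 0.0999]
new 0   
next 266 [ 0.5293 -0.1571  0.1605] (np.float64(0.1674), np.float64(0.1607)) [ 0.5295 -0.1583]
end 271 [ 0.5278 -0.2069  0.1602] (np.float64(0.1652), np.float64(0.1605)) [ 0.5277 -0.2008]
2889 slopes mm/m [0.22 3.22] c 0.05589 z at foot 0.05626 RL 0.05628 right 0.0555
[0.40785236 0.20739256 0.1965228 ] 0.04058874463948126 14.998973608016968 26.1
```

To row units: -315 mm / 500 = -0.63, 121 mm / 500 = 0.242.

Request:
arm_command:
  plan:
    - [[-0.07,0.026,0,0,0,0,1],[-0.15,0.058,0,0,0,0,1],[-0.23,0.088,0,0,0,0,1],[-0.31,0.12,0,0,0,0,1],[-0.39,0.15,0,0,0,0,1],[-0.47,0.18,0,0,0,0,1],[-0.54,0.208,0,0,0,0,1],[-0.6,0.23,0,0,0,0,1],[-0.63,0.242,0,0,0,0,1],[-0.63,0.242,0,0,0,0,1],[-0.63,0.242,0,0,0,0,1],[-0.63,0.242,0,0,0,0,1]]

```text
time_s: 27.3
ee_pos: [0.5289, -0.1063, 0.1972]
eef_rot: [-3.141, -0.0, 1.572]
force: [-0.1, 0.7, -0.8]
grip_width: 0.0406
grip_force: 15.0
```

Request:
arm_command:
  plan:
    - [[0,0,0.05,0,0,0,1],[0,0,0.1,0,0,0,1],[0,0,0.14,0,0,0,1],[0,0,0.164,0,0,0,1],[0,0,0.176,0,0,0,1],[0,0,0.18,0,0,0,1],[0,0,0.18,0,0,0,1],[0,0,0.18,0,0,0,1]]

```text
time_s: 28.1
ee_pos: [0.5295, -0.1075, 0.1083]
eef_rot: [3.14, 0.0, 1.571]
force: [0.3, -0.9, 0.1]
grip_width: 0.0405
grip_force: 15.0
```

```bash
python3 -c "
from h import *
favg(8)"
```

```text
Traceback (most recent call last):
  File "h.py", line 17, in favg
    cams.camera('top'); o=ctrl.get_obs(); F.append(o['force']); M.append(o['moment'])
    ~~~~~~~~~~~^^^^^^^
ValueError: 200 camera calls are used up
```

Camera calls are used up, so I lower the rest by force.

To row units: 2 mm / 500 = 0.004.

Request:
arm_command:
  plan:
    - [[0,0,0.004,0,0,0,1],[0,0,0.004,0,0,0,1],[0,0,0.004,0,0,0,1]]

```text
time_s: 28.6
ee_pos: [0.5291, -0.1075, 0.1054]
eef_rot: [-3.141, -0.0, 1.571]
force: [0.3, -0.2, -1.5]
grip_width: 0.0408
grip_force: 15.0
```

To row units: 1 mm / 500 = 0.002.

Request:
arm_command:
  plan:
    - [[0,0,0.002,0,0,0,1],[0,0,0.002,0,0,0,1],[0,0,0.002,0,0,0,1]]

```text
time_s: 28.9
ee_pos: [0.5292, -0.1075, 0.1044]
eef_rot: [-3.142, -0.0, 1.571]
force: [0.3, 0.7, -0.6]
grip_width: 0.0404
grip_force: 15.0
```

To row units: 0.5 mm / 500 = 0.001.

Request:
arm_command:
  plan:
    - [[0,0,0.001,0,0,0,1],[0,0,0.001,0,0,0,1],[0,0,0.001,0,0,0,1]]

```text
time_s: 29.2
ee_pos: [0.5292, -0.1075, 0.1039]
eef_rot: [3.142, 0.0, 1.571]
force: [0.0, 0.4, -0.7]
grip_width: 0.0404
grip_force: 15.0
```

To row units: 0.5 mm / 500 = 0.001.

Request:
arm_command:
  plan:
    - [[0,0,0.001,0,0,0,1],[0,0,0.001,0,0,0,1],[0,0,0.001,0,0,0,1]]

```text
time_s: 29.5
ee_pos: [0.5292, -0.1075, 0.1034]
eef_rot: [-3.142, 0.0, 1.571]
force: [-0.3, -0.8, -0.4]
grip_width: 0.0408
grip_force: 15.0
```

To row units: 0.5 mm / 500 = 0.001.

Request:
arm_command:
  plan:
    - [[0,0,0.001,0,0,0,1],[0,0,0.001,0,0,0,1],[0,0,0.001,0,0,0,1]]

```text
time_s: 29.8
ee_pos: [0.5292, -0.1075, 0.103]
eef_rot: [3.141, 0.0, 1.571]
force: [-0.1, -0.5, 0.5]
grip_width: 0.0407
grip_force: 15.0
```

Request:
arm_command:
  plan:
    - [[0,0,0,0,0,0,1]]

```text
time_s: 29.9
ee_pos: [0.5292, -0.1075, 0.103]
eef_rot: [3.141, 0.0, 1.571]
force: [-0.3, -0.1, 0.2]
grip_width: 0.0407
grip_force: 15.0
```

To row units: 0.4 mm / 500 = 0.0008.

Request:
arm_command:
  plan:
    - [[0,0,0.0008,0,0,0,1],[0,0,0.0008,0,0,0,1],[0,0,0.0008,0,0,0,1]]

```text
time_s: 30.2
ee_pos: [0.5293, -0.1076, 0.1029]
eef_rot: [3.141, 0.0, 1.571]
force: [-2.2, -0.4, 4.2]
grip_width: 0.0406
grip_force: 15.0
```

To row units: 0.4 mm / 500 = 0.0008.

Request:
arm_command:
  plan:
    - [[0,0,0.0008,0,0,0,1],[0,0,0.0008,0,0,0,1],[0,0,0.0008,0,0,0,1]]

```text
time_s: 30.5
ee_pos: [0.5293, -0.1076, 0.1029]
eef_rot: [3.141, 0.0, 1.571]
force: [-2.7, 0.1, 9.6]
grip_width: 0.0404
grip_force: 15.0
```

To row units: -0.7 mm / 500 = -0.0014.

Request:
arm_command:
  plan:
    - [[0,0,-0.0014,0,0,0,1],[0,0,-0.0014,0,0,0,1],[0,0,-0.0014,0,0,0,0.05],[0,0,-0.0014,0,0,0,-0.1],[0,0,-0.0014,0,0,0,-0.3],[0,0,-0.0014,0,0,0,-0.5],[0,0,-0.0014,0,0,0,-0.6],[0,0,-0.0014,0,0,0,-0.6],[0,0,-0.0014,0,0,0,-0.6]]

```text
time_s: 31.4
ee_pos: [0.5292, -0.1075, 0.1028]
eef_rot: [-3.142, -0.0, 1.571]
force: [0.1, 0.9, 0.6]
grip_width: 0.075
grip_force: 0.0
```

To row units: -140 mm / 500 = -0.28, -100 mm / 500 = -0.2.

Request:
arm_command:
  plan:
    - [[0,0,-0.02,0,0,0,-0.6],[0,0,-0.06,0,0,0,-0.6],[0,0,-0.12,0,0,0,-0.6],[0,0,-0.2,0,0,0,-0.6],[0,0,-0.28,0,0,0,-0.6],[0,0,-0.28,0,0,0,-0.6],[0,0,-0.28,0,0,0,-0.6],[0,0,-0.28,0,0,0,-0.6],[0,0,-0.28,0,0,0,-0.6],[0,0,-0.28,0,0,0,-0.6]]

```text
time_s: 32.4
ee_pos: [0.5289, -0.1074, 0.242]
eef_rot: [-3.14, -0.0, 1.571]
force: [0.4, -0.3, 0.7]
grip_width: 0.0754
grip_force: 0.0
```

```bash
python3 -c "
from station import ctrl
print(ctrl.hand_in())"
```

```text
the job is handed in; nothing more can be done
None
```

I handed the job in at about 32 s, but I couldn't look at the placed jar because the camera calls had run out: I first screwed the foot about 2.6 mm too far and turned it back to roughly 0.5 mm past the other feet (still bearing), which slid the shelf's left end about 8 mm; the red-and-white jar was set down by force reading about 50 mm centre to centre from the nearer jar (roughly a 10 mm gap), and no verdict was returned.

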